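# Reload the suction shelf with one person's bath set

### The job

Reload the stainless shelf with the frosted-glass set: first set the wooden soap saver down in the cork bay, lengthwise in its frame, and only then lay the yellow soap bar flat, centred and lengthwise on top of it; the frosted bottle with the white cap goes upright into the round white collar and the teal scrubber, handle up, into the teal bay (these two at any time). Set each thing down rather than dropping it, and let go of it. The amber bottle, the pink scrubber and the black soap saver belong to someone else: leave them standing where they are.

Things in the scene. Friction and masses are not known exactly. Their poses are not given: they have to be found in the camera images.
- bottle: Frosted pale glass bottle with a white twist cap, standing upright: body 48 mm in diameter up to 62 mm, shoulder to 72 mm, cap 30 mm in diameter from 74 to 95 mm (total height 95 mm). About 160 g. Origin: centre of its underside; z up. Round, so its yaw is of no matter.
- scrubber: Teal hard-silicone body scrubber: a round puck 68 mm in diameter and 16 mm high with a block handle on top, 52 mm long (along its x), 20 mm wide (along its y), from 16 to 42 mm height. About 90 g. Origin: centre of its underside; z up.
- saver: Orange-brown wooden slatted soap saver, 95 mm long (along its x), 62 mm wide (along its y), 24 mm high; a solid runner 9 mm wide and 24 mm high along each long side, slats between them flush with the top. About 70 g. Origin: centre of its underside; z up.
- soap: Pale yellow bar of hard soap, 72 mm long (along its x), 44 mm wide (along its y), 26 mm high. About 100 g. Origin: centre of its underside; z up. On the saver its underside lies 24 mm above the saver's underside.
- bottle_amber: Look-alike that stays: dark amber glass bottle with a black cap, same shape and size as the frosted one. Loose. Origin: centre of its underside.
- scrubber_pink: Look-alike that stays: pink scrubber, same shape and size as the teal one. Loose. Origin: centre of its underside.
- saver_plastic: Look-alike that stays: black plastic soap saver, same shape and size as the wooden one. Loose. Origin: centre of its underside.
- bay_bottle: Fixed grey bay, 132 (x) by 100 mm (y), with a round white collar in its middle: inner diameter 72 mm, wall 4 mm. Origin: middle of the bay at ledge level; the floor lies 7 mm, the collar's rim 15 mm above it. The three bays lie side by side along their y, 105 mm apart, order varying, in one fixed stainless shelf standing on the ledge.
- bay_scrubber: Fixed teal bay, 132 (x) by 100 mm (y), with a low square frame in its middle: inside 92 x 92 mm, 3 mm wide. Origin: middle of the bay at ledge level; the floor lies 7 mm, the frame's top 11 mm above it. The shelf that holds the bays is 140 (bay x) by 330 mm (bay y) with a rim 14 mm high and a wire rail 35 mm high on its far (+x) edge.
- bay_saver: Fixed cork bay, 132 (x) by 100 mm (y), with a low dark wooden frame: inside 120 mm along its x, 88 mm along its y, 3 mm wide. The saver's length goes along the bay's x, either way round. Origin: middle of the bay at ledge level; the floor lies 7 mm, the frame's top 11 mm above it. In the same shelf as the other bays.
Mind the look-alikes: they are no part of the job. Several things look just like the scrubber_pink: the one meant starts farthest from the robot's base. What is meant by the bay_saver is not green, and is the smaller of those in its own colour.

How it is judged:
By the outcome, as a careful person would: the job done as asked, in the order asked, and still so for the second after the job is handed in, with the robot touching nothing.
It also fails if it takes over 109 s, if anything falls off the work surface, if the arm or the gripper's body presses on something with over 40 N, if the wrist force passes 120 N, or if a joint passes its speed limit or range.

### The arm

A 6-joint arm with a two-finger parallel gripper is mounted at the origin on the work surface. World frame = base frame: x ahead of the robot, y to its left, z up, the work surface at z = 0. Lengths are in m, angles in degrees, forces in N, time in s.
With the tool pointing down it reaches from about 0.35 to 0.875 m from the base axis. Payload 4.2 kg.
Tool frame: the origin (TCP) lies where the fingers leave the gripper's body, on its centre line; the fingertips stand 70 mm ahead of it and the grasp point (between the pads) lies 51 mm ahead of it; z points along the fingers, y is the direction in which the jaws open and shut (so a half turn about z gives the same grasp; the last joint's range is limited). The gripper opens to 87 mm and grips with 3 to 60 N. Pads are 19 mm wide; open, the fingers measure 117 mm over their backs; the gripper's body (75 mm by 190 mm) begins 51 mm behind the grasp point.
Start: joints at [-58.579, 22.042, 0.453, 0, -68.411, -14.817], TCP at [0.179, -0.599, 0.292] pointing down, gripper open.
Joint ranges: [-179.83, 179.83], [-69.29, 118.12], [-61.27, 80.66], [-181.25, 117.63], [-171.15, -9.14], [-177.46, 177.46]. Speed limits (degrees/s): [159.86, 159.86, 180, 180, 180, 180].

### API

Orientations are given as a 3x3 rotation matrix whose columns are the frame's x, y, z axes.
In Python, from station import sense, cams, job gives the robot as it stands. The module is installed in compiled form; this text tells all that it offers.
- The arm moves only by the shell command python3 -m handwheel 'ROWS'. ROWS is JSON, a list of rows, each a list of 5 numbers: the shift along the tool's x, y, z in cm, then the turn about the tool's z in degrees, then the opening, from 0 (shut) to 1 (fully open). A call has 1 to 10 rows; each row shifts and turns the commanded pose from where the row before left it, along the tool's axes as they then stand; what a row does not reach is not made up. A row lasts 1/8 s, in which the tool goes at most 62.5 mm and 10.7 degrees, less where a joint would pass 70% of its speed; a pose out of reach is approached as far as the arm can. A call with a gripper value outside its range is refused whole. The fingers move at their own pace and stop on an object; the grip force is fixed at half the most. Time passes only in rows, so rows that do not move let the fingers close. It gives the time, the measured TCP pose, the force and the opening at its end, in the units of the state.
- sense(): the state, without advancing time (a new reading comes with each control period).
- cams.capture(name): name is "scene" or "top" or "wrist"; returns the picture (384x512x3 uint8, red, green, blue); there is no depth.
- cams.camera_params(name): a dict with "fx", "fy", "cx", "cy" (pixels), "origin" and "rotation" of the camera in the world. Camera axes: x right, y down, z forward; pixel columns grow to the right and rows downward; lengths in m; the calibration is good to about 2 mm. The wrist camera is an equidistant fisheye: a pixel r from the principal point sees the ray r / f radians off the axis. A picture is of the moment at which its call begins: read the wrist's pose just before it. camera_params takes no time and is no camera call; for the wrist camera it gives the pose at the moment of the call.
- job.finish_job(): hands the job in, once; it reports no verdict.
The state is a dict: "time_s": time; "joints": joint angles; "joint_velocities": joint speeds; "effort": joint torques, N m; "tcp_pos": TCP position; "ee_rot": TCP orientation; "wrist_force": force on the tool from outside, world axes, zero at the start; "moment": the same for the moment, N m; "gripper_width": opening from 0.0 (shut) to 1.0 (fully open).
Only numpy, scipy, OpenCV 4.12 (cv2) and the standard library are available. Lean on these libraries where they do the work, as an engineer would, in place of code of your own. Each camera call takes 0.05 s, during which the arm holds its last target. There are 200 camera calls.

## Working session

There is one attempt and no reset: what is moved stays moved. The work goes in short steps, Python scripts to look and compute and a shell command to move; the robot and the scene stay as the last step left them, time stands still between calls to the robot, and variables do not carry over. Pictures are saved under pics/ and viewed, about 12 in all and at most 16, crops included, and the job is handed in when it is done.

```bash
mkdir -p pics
python3 - <<'E'
from station import sense,cams
import cv2
s=sense();print(s['time_s'],s['tcp_pos'],s['ee_rot'],s['gripper_width'])
for n in('top','scene'):
    cv2.imwrite(f'pics/{n}0.png',cv2.resize(cams.capture(n)[:,:,::-1],(800,600),interpolation=cv2.INTER_CUBIC))
    print(n,cams.camera_params(n))
E
```

```text
0.0 [ 0.17849713 -0.59849291  0.29114195] [[-9.58354916e-01 -2.85579001e-01 -6.99806041e-04]
 [-2.85579848e-01  9.58352652e-01  2.08438919e-03]
 [ 7.54031936e-05  2.19743513e-03 -9.99997583e-01]] 1.001087500534818
top {'fx': 486.3930481294891, 'fy': 486.3930481294891, 'cx': 258.0286958600126, 'cy': 189.17555338457498, 'origin': array([0.35927866, 0.04149134, 1.61854226]), 'rotation': array([[-2.11476880e-02, -9.98194525e-01,  5.62180145e-02],
       [-9.99774106e-01,  2.12336591e-02,  9.32287339e-04],
       [-2.12431827e-03, -5.61855995e-02, -9.98418082e-01]])}
scene {'fx': 367.0182194005235, 'fy': 367.0182194005235, 'cx': 256.45821131931194, 'cy': 193.17144190113936, 'origin': array([1.07408197, 0.32477472, 0.94708708]), 'rotation': array([[-0.40880788,  0.72258917, -0.55744148],
       [ 0.91261489,  0.32154717, -0.25247074],
       [-0.00318889, -0.61194142, -0.79089666]])}
```

View pics/top0.png

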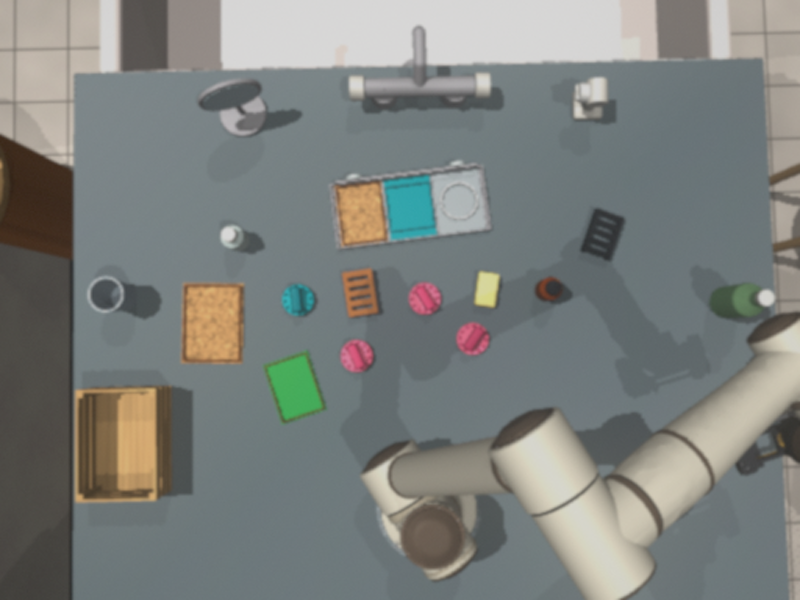

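View pics/scene0.png

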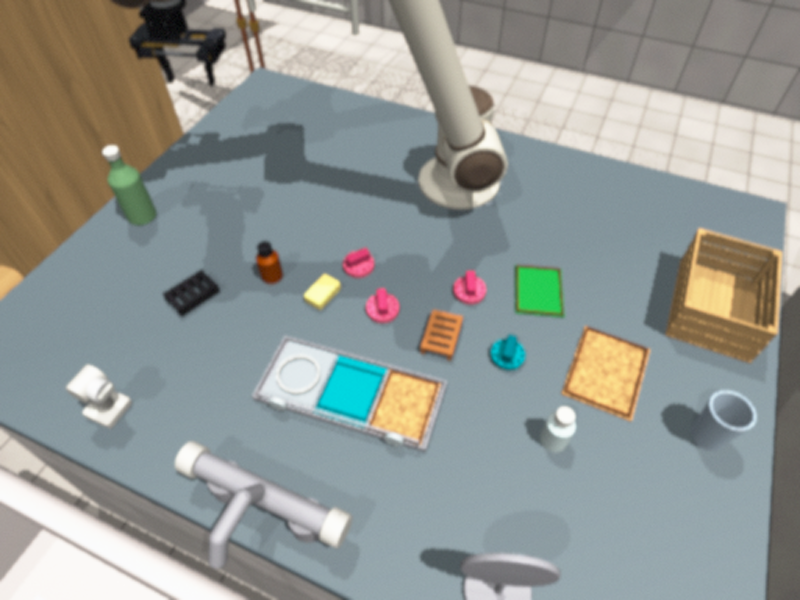

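```bash
cat > h.py <<'E'
from station import sense,cams
import cv2,numpy as np
def crop(n,c0,r0,w,h,k,f):
    im=cams.capture(n)[r0:r0+h,c0:c0+w,::-1]
    cv2.imwrite('pics/'+f,cv2.resize(im,None,fx=k,fy=k,interpolation=cv2.INTER_CUBIC))
def ray(n,u,v,p=None):
    p=p or cams.camera_params(n)
    a=np.array([(u-p['cx'])/p['fx'],(v-p['cy'])/p['fy']])
    if n=='wrist':
        r=np.hypot(*a); d=np.array([*(a/r*np.sin(r) if r>0 else a),np.cos(r)])
    else: d=np.array([*a,1])
    return np.array(p['origin']),np.array(p['rotation'])@d
def pos(n,u,v,z,p=None):
    o,d=ray(n,u,v,p); return o+d*(z-o[2])/d[2]
E
python3 - <<'E'
from h import *
crop('top',140,95,220,140,3.6,'crop1.png')
E
```

```text
(no output)
```

View pics/crop1.png

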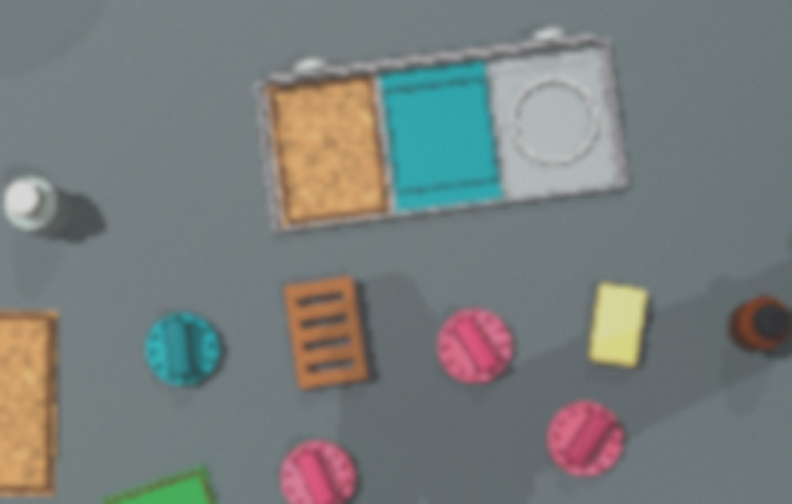

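```bash
cat > m.py <<'E'
from h import *
P=lambda a,z:pos('top',140+a[0]/3.6,95+a[1]/3.6,z)[:2]
def ang(v):return np.degrees(np.arctan2(v[1],v[0]))
for n,c,z in(('saver',[(286,286),(353,277),(370,386),(300,389)],.024),('soap',[(601,283),(648,290),(637,367),(590,360)],.026)):
    q=[P(a,z) for a in c]; print(n,np.mean(q,0).round(4),ang((q[0]+q[1]-q[2]-q[3])),np.linalg.norm(q[0]-q[1]),np.linalg.norm(q[0]-q[3]))
print('scr',P((183,349),.016),ang(P((178,320),.042)-P((187,375),.042)),'bot',P((27,202),.095),'amb',P((773,323),.095))
b=[P(a,.011) for a in((330,151),(442,137),(555,121))]
print(np.round(b,4),ang(b[0]-b[2])-90)
for a in((586,438),(475,346),(318,478)):print('pink',P(a,.02))
E
python3 m.py
```

```text
saver [0.4552 0.132 ] 7.268067337126061 0.06176296260414926 0.09503655061254569
soap [ 0.458  -0.1341] -9.673219726967162 0.04330246549212102 0.07108238117344812
scr [0.44507947 0.26486829] 8.505765022468756 bot [0.57264449 0.38875779] amb [ 0.4526044  -0.26069771]
[[ 0.6259  0.1271]
 [ 0.6367  0.0232]
 [ 0.6494 -0.0817]] 6.422966076787944
pink [ 0.35585443 -0.10187908]
pink [ 0.44193584 -0.00266469]
pink [0.32466646 0.14296915]
```

```bash
cat > go.py <<'E'
import sys
from h import *
# target x y z(fingertip) yaw(of tool x mod 180)
s=sense();R=s['ee_rot'];x,y,z,yaw=map(float,sys.argv[1:])
p=np.array([x,y,z+.07]);
d=R.T@(p-s['tcp_pos'])*100
cur=np.degrees(np.arctan2(R[1,0],R[0,0]));t=-((yaw-cur+90)%180-90)
print('t',s['time_s'],'tcp',s['tcp_pos'].round(4),'yaw',round(cur,2),'w',round(s['gripper_width'],3),'F',np.round(s['wrist_force'],1))
print('shift cm',d.round(2),'turn',round(t,2),'rows>=',np.linalg.norm(d)/6.25)
E
python3 go.py .455 .132 .2 7.3
```

```text
t 0.15 tcp [ 0.1785 -0.5986  0.2914] yaw -163.4 w 1.0 F [-0.4 -0.8  0.9]
shift cm [-47.36  62.12   2.24] turn 9.3 rows>= 12.503446447239988
```

```bash
python3 -m handwheel '[[-2.96,3.88,0.14,0,1],[-2.96,3.88,0.14,0,1],[-2.96,3.88,0.14,0,1],[-2.96,3.88,0.14,0,1],[-2.96,3.88,0.14,0,1],[-2.96,3.88,0.14,0,1],[-2.96,3.88,0.14,0,1],[-2.96,3.88,0.14,0,1]]'
python3 -m handwheel '[[-2.96,3.88,0.14,0,1],[-2.96,3.88,0.14,0,1],[-2.96,3.88,0.14,0,1],[-2.96,3.88,0.14,0,1],[-2.96,3.88,0.14,0,1],[-2.96,3.88,0.14,0,1],[-2.96,3.88,0.14,0,1],[-2.96,3.88,0.14,0,1],[0,0,0,9.3,1],[0,0,0,0,1]]'
python3 go.py .455 .132 .2 7.3
python3 - <<'E'
from h import *
p=cams.camera_params('wrist');crop('wrist',0,0,512,384,1.5625,'w1.png');print(p)
E
```

```text
time_s: 1.15
tcp_pos: [0.317, -0.2323, 0.281]
ee_rot: [[-0.958, -0.286, 0.0], [-0.286, 0.958, 0.0], [-0.0, -0.0, -1.0]]
wrist_force: [0.3, 0.4, 0.3]
gripper_width: 1.002
time_s: 2.4
tcp_pos: [0.4549, 0.1317, 0.2694]
ee_rot: [[-0.992, -0.13, -0.001], [-0.13, 0.992, -0.001], [0.001, -0.0, -1.0]]
wrist_force: [1.6, -1.3, -0.6]
gripper_width: 1.001
t 2.4 tcp [0.4549 0.1317 0.2694] yaw -172.55 w 1.001 F [ 1.6 -1.3 -0.6]
shift cm [-0.02  0.03 -0.06] turn 0.15 rows>= 0.011676412969833268
{'fx': 297.3186396354542, 'fy': 297.3186396354542, 'cx': 255.8133406266347, 'cy': 188.9214178983977, 'origin': array([0.37501307, 0.1216029 , 0.36245668]), 'rotation': array([[-0.13085072,  0.94979644,  0.28419152],
       [ 0.99140147,  0.12567885,  0.03644116],
       [-0.00110518,  0.28651624, -0.95807475]])}
```

View pics/w1.png

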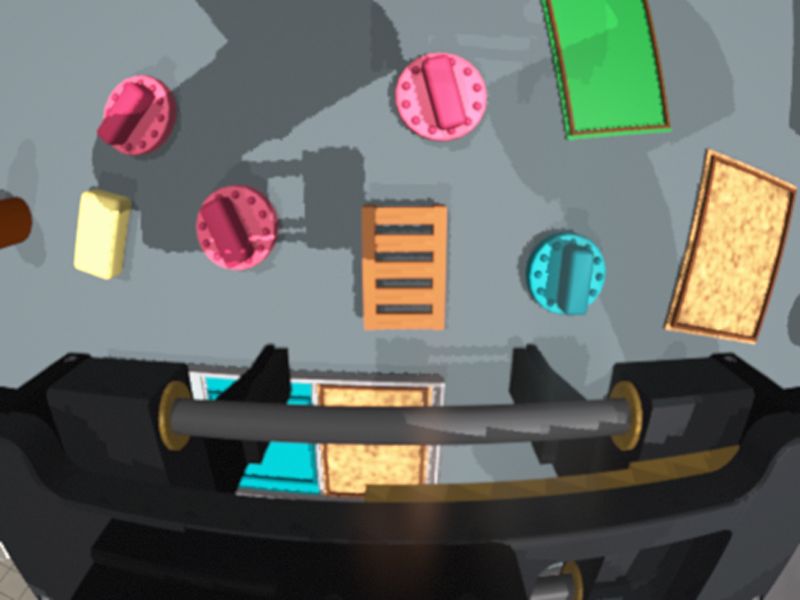

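```bash
python3 - <<'E'
from h import *
p=cams.camera_params('wrist')
Q=lambda c,z:[pos('wrist',a/1.5625,b/1.5625,z,p)[:2] for a,b in c]
ang=lambda v:np.degrees(np.arctan2(v[1],v[0]))
for n,c,z in(('saver',[(362,206),(447,206),(446,330),(364,330)],.024),('teal',[(563,248),(592,248),(589,314),(561,314)],.042)):
    q=Q(c,z);print(n,np.mean(q,0).round(4),ang(q[2]+q[3]-q[0]-q[1]),ang(q[1]-q[0])-90,np.linalg.norm(q[0]-q[1]),np.linalg.norm(q[0]-q[3]))
print(Q([(566,274)],.012))
E
python3 go.py .455 .132 .009 7.3
```

```text
saver [0.4554 0.1353] 7.916588988773224 7.616085380169764 0.06205086867225676 0.09632460979102953
teal [0.4422 0.2637] 11.329252549422977 9.015348144219956 0.023551117342147578 0.05104460369598861
[array([0.44349666, 0.26605078])]
t 2.45 tcp [0.4548 0.1312 0.2695] yaw -172.53 w 1.0 F [ 0.2  0.6 -0.5]
shift cm [-0.04  0.08 19.05] turn 0.17 rows>= 3.048608028104019
```

```bash
python3 -m handwheel '[[0,0.25,4,0,1],[0,0,5,0,1],[0,0,5,0,1],[0,0,3,0,1],[0,0,1.8,0,1],[0,0,0,0,1],[0,0,0,0,0.6],[0,0,0,0,0.3],[0,0,0,0,0],[0,0,0,0,0]]'
python3 -m handwheel '[[0,0,0,0,0],[0,0,0,0,0],[0,0,0,0,0],[0,0,0,0,0]]'; python3 go.py .6259 .1271 .1 6.4
```

```text
time_s: 3.7
tcp_pos: [0.455, 0.134, 0.0825]
ee_rot: [[-0.992, -0.127, 0.001], [-0.127, 0.992, 0.001], [-0.001, 0.001, -1.0]]
wrist_force: [-0.6, -0.6, 3.8]
gripper_width: 0.708
time_s: 4.2
tcp_pos: [0.455, 0.1341, 0.0825]
ee_rot: [[-0.992, -0.128, 0.001], [-0.128, 0.992, 0.001], [-0.001, 0.0, -1.0]]
wrist_force: [-1.6, -0.0, 6.2]
gripper_width: 0.707
t 4.2 tcp [0.455  0.1341 0.0825] yaw -172.67 w 0.707 F [-1.6 -0.   6.2]
shift cm [-16.87  -2.87  -8.73] turn 0.93 rows>= 3.0731622206446003
```

```bash
python3 -m handwheel '[[0,0,-2,0,0],[0,0,-4,0,0],[-3,-0.6,-1,0,0],[-5,-0.8,0,0,0],[-5,-0.8,0,0,0],[-3.87,-0.67,0,0.9,0],[0,0,0,0,0],[0,0,0,0,0]]'; python3 go.py .6259 .1271 .0195 6.4
python3 - <<'E'
from h import *
crop('scene',140,180,160,120,5,'s2.png')
E
```

```text
time_s: 5.2
tcp_pos: [0.6246, 0.1265, 0.1508]
ee_rot: [[-0.994, -0.111, -0.003], [-0.111, 0.994, -0.001], [0.003, -0.0, -1.0]]
wrist_force: [-0.8, 0.3, -0.3]
gripper_width: 0.707
t 5.2 tcp [0.6246 0.1265 0.1508] yaw -173.62 w 0.707 F [-0.8  0.3 -0.3]
shift cm [-0.15  0.05  6.13] turn -0.02 rows>= 0.9814141977609087
```

View pics/s2.png

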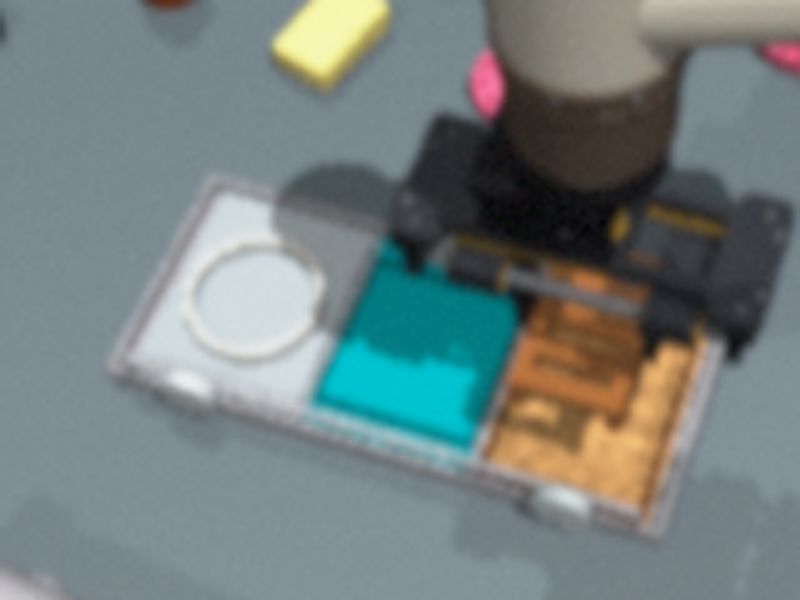

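The saver is held level above the cork bay (cork frame's far corners at about (490,460) and (650,520) in the crop). Lowering it.

```bash
python3 -m handwheel '[[-0.1,0,3,0,0],[0,0,2,0,0],[0,0,0.6,0,0],[0,0,0.3,0,0],[0,0,0.2,0,0],[0,0,0,0,0]]'; python3 go.py .6259 .1271 .0195 6.4
```

```text
time_s: 6.0
tcp_pos: [0.6269, 0.127, 0.0915]
ee_rot: [[-0.994, -0.112, 0.001], [-0.112, 0.994, 0.0], [-0.001, 0.0, -1.0]]
wrist_force: [0.4, -0.8, -1.2]
gripper_width: 0.708
t 6.0 tcp [0.6269 0.127  0.0915] yaw -173.59 w 0.708 F [ 0.4 -0.8 -1.2]
shift cm [0.1  0.02 0.2 ] turn 0.01 rows>= 0.03515953693375813
```

```bash
python3 -m handwheel '[[0,0,0.1,0,0],[0,0,0.1,0,0],[0,0,0,0,0]]'; python3 go.py .6259 .1271 .0195 6.4
```

```text
time_s: 6.38
tcp_pos: [0.6269, 0.127, 0.0896]
ee_rot: [[-0.994, -0.112, 0.001], [-0.112, 0.994, 0.0], [-0.001, 0.0, -1.0]]
wrist_force: [-1.1, -0.7, 3.9]
gripper_width: 0.706
t 6.375 tcp [0.6269 0.127  0.0896] yaw -173.59 w 0.706 F [-1.1 -0.7  3.9]
shift cm [0.1  0.02 0.01] turn 0.01 rows>= 0.016147733643824318
```

```bash
python3 -m handwheel '[[0,0,0,0,0.8],[0,0,0,0,0.9],[0,0,0,0,1],[0,0,0,0,1],[0,0,-3,0,1],[0,0,-5,0,1],[0,0,-6,0,1],[0,0,-5,0,1],[0,0,0,0,1]]'; python3 go.py .458 -.134 .2 -9.7
```

```text
time_s: 7.5
tcp_pos: [0.6285, 0.1274, 0.2847]
ee_rot: [[-0.994, -0.112, 0.011], [-0.112, 0.994, 0.004], [-0.011, 0.002, -1.0]]
wrist_force: [-0.6, -0.1, 0.2]
gripper_width: 0.999
t 7.5 tcp [0.6285 0.1274 0.2847] yaw -173.57 w 0.999 F [-0.6 -0.1  0.2]
shift cm [ 19.89 -24.07   1.19] turn 16.13 rows>= 4.999228034079659
```

```bash
python3 -m handwheel '[[3.9,-4.6,0.2,0,1],[4,-4.8,0.2,0,1],[4,-4.7,0.2,0,1],[4,-4.8,0.2,0,1],[4,-4.2,0.2,0,1],[0,0,0,8.1,1],[0,0,0,8,1],[0,0,0,0,1]]'; python3 go.py .458 -.126 .01 -9.7
python3 - <<'E'
from h import *
import json
p=cams.camera_params('wrist');crop('wrist',0,0,512,384,1.5625,'w2.png')
json.dump({k:np.array(v).tolist() for k,v in p.items()},open('w2.json','w'))
crop('top',205,95,80,80,7,'t2.png')
E
```

```text
time_s: 8.5
tcp_pos: [0.4542, -0.125, 0.2681]
ee_rot: [[-0.986, 0.167, -0.001], [0.167, 0.986, 0.0], [0.001, -0.0, -1.0]]
wrist_force: [-0.2, 0.1, -0.1]
gripper_width: 0.996
t 8.5 tcp [ 0.4542 -0.125   0.2681] yaw 170.37 w 0.996 F [-0.2  0.1 -0.1]
shift cm [-0.42 -0.04 18.81] turn 0.07 rows>= 3.010711245165583
```

View pics/w2.png

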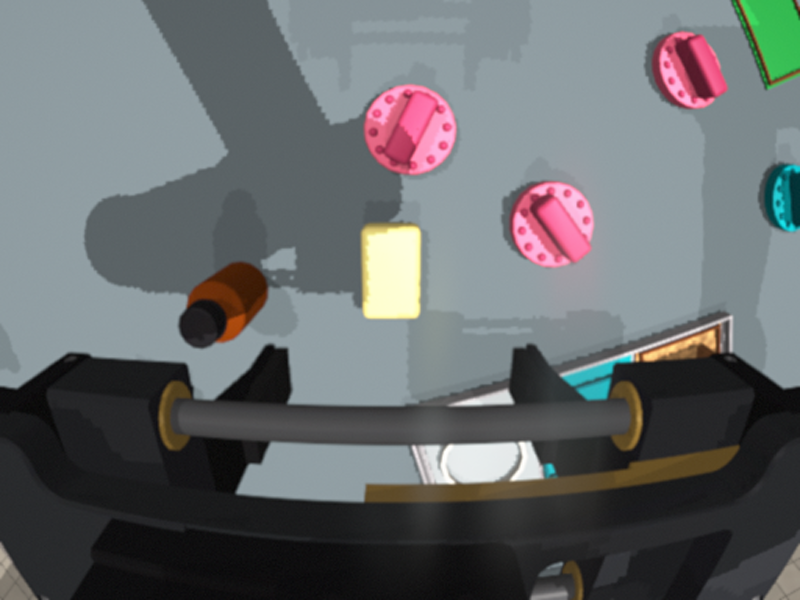

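View pics/t2.png

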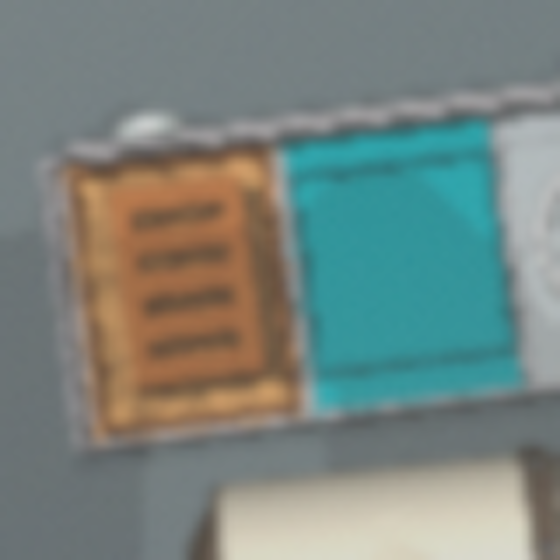

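```bash
python3 - <<'E'
from h import *
import json
p=json.load(open('w2.json'))
Q=lambda c,z:np.array([pos('wrist',a/1.5625,b/1.5625,z,p)[:2] for a,b in c])
q=Q([(362,227),(420,225),(420,317),(363,318)],.026);print(q.mean(0),np.degrees(np.arctan2(*(q[2]+q[3]-q[0]-q[1])[::-1])))
print(np.linalg.norm(q[0]-q[1]),np.linalg.norm(q[0]-q[3]))
print('amb',Q([(201,325)],.095),Q([(253,278)],.01),'saver',pos('top',205+188/7,95+284/7,.031))
E
python3 go.py .458 -.126 .01 -9.7
```

```text
[ 0.45548192 -0.13190579] -9.526666859624754
0.04221999425144321 0.07008580462872352
amb [[ 0.45182277 -0.25621229]] [[ 0.44440134 -0.24384125]] saver [0.62708923 0.12531988 0.031     ]
t 8.6 tcp [ 0.4545 -0.1247  0.2683] yaw 170.43 w 0.999 F [-0.3 -0.   0.4]
shift cm [-0.38 -0.06 18.83] turn 0.13 rows>= 3.013800530415904
```

```bash
python3 -m handwheel '[[-0.2,0.3,4,0,1],[0,0,5,0,1],[0,0,5,0,1],[0,0,3,0,1],[0,0,1.8,0,1],[0,0,0,0,1],[0,0,0,0,0.6],[0,0,0,0,0.4],[0,0,0,0,0],[0,0,0,0,0]]'
python3 -m handwheel '[[0,0,0,0,0],[0,0,0,0,0],[0,0,0,0,0],[0,0,0,0,0]]'; python3 go.py .626 .126 .13 6.4
```

```text
time_s: 9.85
tcp_pos: [0.4574, -0.1223, 0.0814]
ee_rot: [[-0.986, 0.168, 0.001], [0.168, 0.986, -0.0], [-0.001, 0.0, -1.0]]
wrist_force: [0.1, -1.2, 1.0]
gripper_width: 0.633
time_s: 10.35
tcp_pos: [0.4573, -0.1223, 0.0811]
ee_rot: [[-0.986, 0.168, 0.0], [0.168, 0.986, -0.0], [-0.0, -0.0, -1.0]]
wrist_force: [-0.9, -1.2, 4.9]
gripper_width: 0.5
t 10.35 tcp [ 0.4573 -0.1223  0.0811] yaw 170.31 w 0.5 F [-0.9 -1.2  4.9]
shift cm [-12.45  27.31 -11.89] turn -16.09 rows>= 5.1658298651748815
```

```bash
python3 -m handwheel '[[0,0,-3,0,0],[0,0,-5,0,0],[-1,2.3,-3.9,0,0],[-2.3,5,0,0,0],[-2.3,5,0,0,0],[-2.3,5,0,0,0],[-2.3,5,0,0,0],[-2.25,5,0,0,0],[0,0,0,-8.1,0],[0,0,0,-8,0]]'
python3 -m handwheel '[[0,0,0,0,0],[0,0,0,0,0]]';python3 go.py .6271 .126 .0425 6.4
python3 - <<'E'
from h import *
crop('scene',200,190,110,85,7,'s3.png')
E
```

```text
time_s: 11.6
tcp_pos: [0.6256, 0.1271, 0.198]
ee_rot: [[-0.993, -0.117, -0.002], [-0.117, 0.993, -0.0], [0.002, 0.0, -1.0]]
wrist_force: [-0.5, -0.8, -0.8]
gripper_width: 0.505
time_s: 11.85
tcp_pos: [0.6257, 0.1259, 0.1993]
ee_rot: [[-0.994, -0.109, -0.001], [-0.109, 0.994, 0.0], [0.001, 0.0, -1.0]]
wrist_force: [-0.5, -0.0, -1.0]
gripper_width: 0.504
t 11.85 tcp [0.6257 0.1259 0.1993] yaw -173.72 w 0.504 F [-0.5 -0.  -1. ]
shift cm [-0.15 -0.01  8.68] turn -0.12 rows>= 1.389778375923003
```

View pics/s3.png

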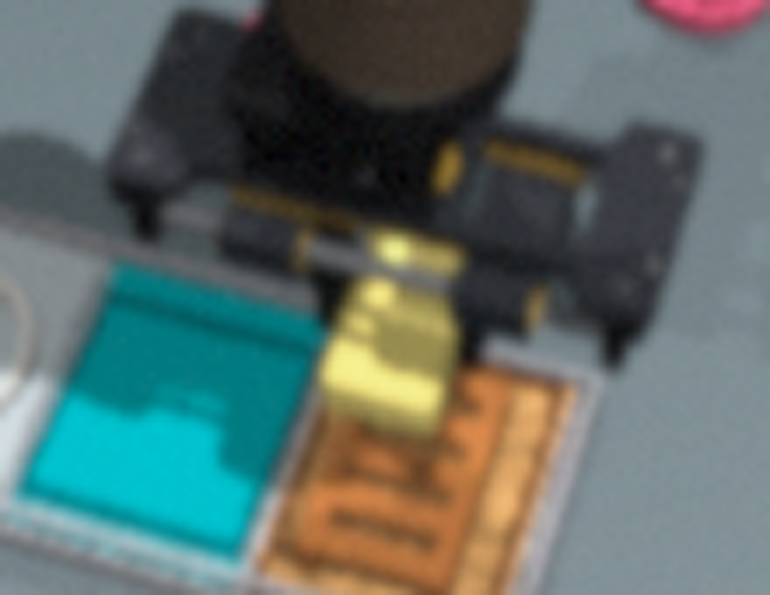

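Run:
```python
from h import *
for a in((325,405),(432,437)):print(pos('scene',200+a[0]/7,190+a[1]/7,.118))
for a in((323,370),(445,405)):print('top',pos('scene',200+a[0]/7,190+a[1]/7,.144))
```

```text
[0.66178536 0.10904052 0.118     ]
[0.65790013 0.1500706  0.118     ]
top [0.66214644 0.10913146 0.144     ]
top [0.65739868 0.15464813 0.144     ]
```

```bash
python3 -m handwheel '[[-0.2,0,3,0,0],[0,0,3.5,0,0],[0,0,1.2,0,0],[0,0,0.5,0,0],[0,0,0,0,0],[0,0,0.2,0,0],[0,0,0.1,0,0],[0,0,0,0,0]]';python3 go.py .6271 .126 .0425 6.4
```

```text
time_s: 12.9
tcp_pos: [0.628, 0.1262, 0.1152]
ee_rot: [[-0.994, -0.112, 0.0], [-0.112, 0.994, 0.0], [-0.0, 0.0, -1.0]]
wrist_force: [-1.0, 0.5, -0.9]
gripper_width: 0.499
t 12.9 tcp [0.628  0.1262 0.1152] yaw -173.6 w 0.499 F [-1.   0.5 -0.9]
shift cm [ 0.09 -0.01  0.27] turn 0.0 rows>= 0.04516024215755733
```

```bash
python3 -m handwheel '[[0,0,0.1,0,0],[0,0,0.1,0,0],[0,0,0.1,0,0],[0,0,0,0,0]]';python3 go.py .6271 .126 .0425 6.4
```

```text
time_s: 13.4
tcp_pos: [0.6279, 0.1262, 0.1122]
ee_rot: [[-0.994, -0.112, 0.0], [-0.112, 0.994, -0.0], [-0.0, -0.0, -1.0]]
wrist_force: [-1.8, -0.2, 1.5]
gripper_width: 0.503
t 13.4 tcp [0.6279 0.1262 0.1122] yaw -173.59 w 0.503 F [-1.8 -0.2  1.5]
shift cm [ 0.08 -0.01 -0.03] turn 0.01 rows>= 0.014121026072542835
```

```bash
python3 -m handwheel '[[0,0,0.05,0,0],[0,0,0,0,0.6],[0,0,0,0,0.7],[0,0,0,0,0.8],[0,0,0,0,0.9],[0,0,-3,0,1],[0,0,-5,0,1],[0,0,-5,0,1],[0,0,-3,0,1],[0,0,0,0,1]]'; python3 go.py .4435 .2645 .2 9
```

```text
time_s: 14.65
tcp_pos: [0.6289, 0.1265, 0.2747]
ee_rot: [[-0.994, -0.112, 0.006], [-0.112, 0.994, 0.002], [-0.007, 0.002, -1.0]]
wrist_force: [0.5, 0.6, -1.0]
gripper_width: 1.001
t 14.65 tcp [0.6289 0.1265 0.2747] yaw -173.58 w 1.001 F [ 0.5  0.6 -1. ]
shift cm [16.89 15.79  0.39] turn -2.58 rows>= 3.6995257686597087
```

```bash
python3 -m handwheel '[[3.3,3.1,0.1,0,1],[3.4,3.2,0.1,0,1],[3.4,3.2,0,0,1],[3.4,3.2,0,0,1],[3.4,3.1,0,-2.6,1],[0,0,0,0,1]]'
python3 - <<'E'
from h import *
import json
p=cams.camera_params('wrist');crop('wrist',0,0,512,384,1.5625,'w3.png')
json.dump({k:np.array(v).tolist() for k,v in p.items()},open('w3.json','w'))
crop('top',205,95,110,80,7,'t3.png')
E
```

```text
time_s: 15.4
tcp_pos: [0.44, 0.2652, 0.2684]
ee_rot: [[-0.987, -0.16, -0.002], [-0.16, 0.987, -0.001], [0.002, -0.001, -1.0]]
wrist_force: [0.1, -0.3, 1.4]
gripper_width: 1.005
```

View pics/w3.png

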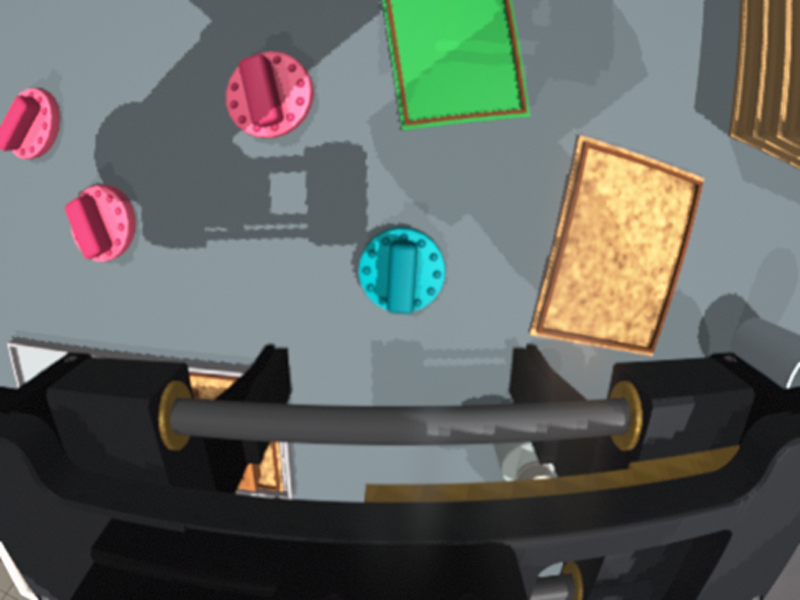

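View pics/t3.png

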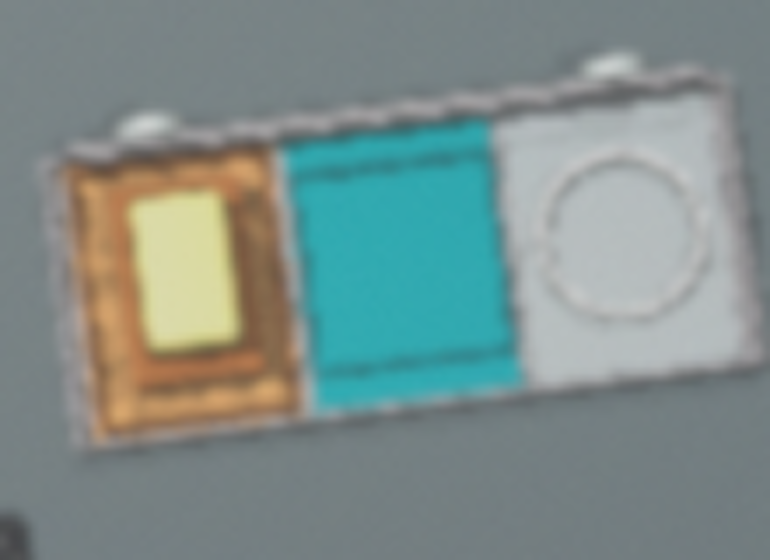

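```bash
python3 - <<'E'
from h import *
import json
p=json.load(open('w3.json'))
T=lambda a,z:pos('top',205+a[0]/7,95+a[1]/7,z)[:2]
print('soap',T((186,273),.057),'saver',T((188,284),.031),'bay',T((185,292),.011),'collar',T((627,236),.018),'tealbay',T((406,264),.009))
Q=lambda c,z:np.array([pos('wrist',a/1.5625,b/1.5625,z,p)[:2] for a,b in c])
q=Q([(390,242),(416,241),(416,312),(389,312)],.042);print('handle',q.mean(0),np.degrees(np.arctan2(*(q[2]+q[3]-q[0]-q[1])[::-1])))
print('puck',Q([(402,270)],.016),'cap',Q([(540,477)],.095))
E
python3 go.py .4435 .2645 .022 9
```

```text
soap [0.62784812 0.1247787 ] saver [0.62708923 0.12531988] bay [0.62665792 0.12787285] collar [ 0.64773669 -0.08250509] tealbay [0.63817099 0.0224235 ]
handle [0.44134957 0.26772778] 9.007837891342847
puck [[0.44222339 0.26742123]] cap [[0.56204267 0.39164894]]
t 15.5 tcp [0.4419 0.2644 0.2686] yaw -170.95 w 0.998 F [ 0.6 -0.5  1. ]
shift cm [-0.18  0.   17.66] turn 0.05 rows>= 2.825423285510575
```

```bash
python3 -m handwheel '[[-0.1,0.15,4,0,1],[0,0,5,0,1],[0,0,5,0,1],[0,0,2.5,0,1],[0,0,1.1,0,1],[0,0,0,0,0.8],[0,0,0,0,0.5],[0,0,0,0,0.2],[0,0,0,0,0],[0,0,0,0,0]]'
python3 -m handwheel '[[0,0,0,0,0],[0,0,0,0,0],[0,0,0,0,0],[0,0,0,0,0],[0,0,0,0,0],[0,0,0,0,0]]'; python3 go.py .6378 .0228 .13 6.4
```

```text
time_s: 16.75
tcp_pos: [0.4432, 0.2661, 0.0938]
ee_rot: [[-0.988, -0.157, 0.001], [-0.157, 0.988, 0.001], [-0.001, 0.001, -1.0]]
wrist_force: [-0.3, 0.4, -0.0]
gripper_width: 0.515
time_s: 17.5
tcp_pos: [0.4431, 0.266, 0.0933]
ee_rot: [[-0.988, -0.157, 0.0], [-0.157, 0.988, 0.0], [-0.0, 0.0, -1.0]]
wrist_force: [-1.8, 0.9, -0.1]
gripper_width: 0.222
t 17.5 tcp [0.4431 0.266  0.0933] yaw -171.0 w 0.222 F [-1.8  0.9 -0.1]
shift cm [-15.42 -27.07 -10.67] turn 2.6 rows>= 5.268833414688118
```

```bash
python3 -m handwheel '[[0,0,-3,0,0],[0,0,-5,0,0],[-2.4,-4.3,-2.6,0,0],[-2.6,-4.6,0,0,0],[-2.6,-4.6,0,0,0],[-2.6,-4.6,0,0,0],[-2.6,-4.6,0,0,0],[-2.6,-4.4,0,0,0],[0,0,0,2.6,0],[0,0,0,0,0]]'
python3 go.py .6378 .0228 .0303 6.4
```

```text
time_s: 18.75
tcp_pos: [0.6373, 0.0216, 0.1983]
ee_rot: [[-0.994, -0.111, -0.002], [-0.111, 0.994, -0.0], [0.002, 0.0, -1.0]]
wrist_force: [0.1, 0.2, -1.4]
gripper_width: 0.23
t 18.75 tcp [0.6373 0.0216 0.1983] yaw -173.65 w 0.23 F [ 0.1  0.2 -1.4]
shift cm [-0.08  0.11  9.8 ] turn -0.05 rows>= 1.5687953318881964
```

```bash
python3 -m handwheel '[[0,0.1,3.5,0,0],[0,0,3.5,0,0],[0,0,1.5,0,0],[0,0,0.6,0,0],[0,0,0.3,0,0],[0,0,0.1,0,0],[0,0,0.1,0,0],[0,0,0.1,0,0],[0,0,0,0,0]]';python3 go.py .6378 .0228 .0303 6.4
```

```text
time_s: 19.88
tcp_pos: [0.6375, 0.0233, 0.1025]
ee_rot: [[-0.994, -0.111, 0.0], [-0.111, 0.994, 0.0], [-0.0, 0.0, -1.0]]
wrist_force: [0.0, 0.0, -1.6]
gripper_width: 0.229
t 19.875 tcp [0.6375 0.0233 0.1025] yaw -173.6 w 0.229 F [ 0.   0.  -1.6]
shift cm [-0.02 -0.06  0.22] turn -0.0 rows>= 0.03616650971239977
```

```bash
python3 -m handwheel '[[0,0,0.1,0,0],[0,0,0.1,0,0],[0,0,0.05,0,0],[0,0,0,0,0]]';python3 go.py .6378 .0228 .0303 6.4
```

```text
time_s: 20.38
tcp_pos: [0.6375, 0.0234, 0.1004]
ee_rot: [[-0.994, -0.112, 0.0], [-0.112, 0.994, -0.0], [-0.0, -0.0, -1.0]]
wrist_force: [-1.8, 0.6, 3.0]
gripper_width: 0.226
t 20.375 tcp [0.6375 0.0234 0.1004] yaw -173.59 w 0.226 F [-1.8  0.6  3. ]
shift cm [-0.02 -0.06  0.01] turn 0.01 rows>= 0.010330571933282967
```

```bash
python3 -m handwheel '[[0,0,0,0,0.4],[0,0,0,0,0.6],[0,0,0,0,0.7],[0,0,-3,0,0.8],[0,0,-5,0,1],[0,0,-5,0,1],[0,0,-5,0,1],[0,0,0,0,1]]';python3 go.py .52 .389 .2 6.4
```

```text
time_s: 21.38
tcp_pos: [0.6394, 0.0236, 0.2854]
ee_rot: [[-0.994, -0.112, 0.011], [-0.112, 0.994, 0.002], [-0.011, 0.001, -1.0]]
wrist_force: [0.2, -0.6, 0.3]
gripper_width: 0.981
t 21.375 tcp [0.6394 0.0236 0.2854] yaw -173.56 w 0.981 F [ 0.2 -0.6  0.3]
shift cm [ 7.78 37.65  1.48] turn 0.04 rows>= 6.155396055651287
```

Stopping 5 cm short of the bottle in x so the wrist camera can see it.

```bash
python3 -m handwheel '[[1,4.7,0.2,0,1],[1,4.7,0.2,0,1],[1,4.7,0.2,0,1],[1,4.7,0.2,0,1],[1,4.7,0.2,0,1],[1,4.7,0.2,0,1],[0.9,4.7,0.1,0,1],[0.9,4.7,0,0,1],[0,0,0,0,1]]'
python3 - <<'E'
from h import *
import json
p=cams.camera_params('wrist');crop('wrist',0,0,512,384,1.5625,'w4.png')
json.dump({k:np.array(v).tolist() for k,v in p.items()},open('w4.json','w'))
E
```

```text
time_s: 22.5
tcp_pos: [0.5166, 0.391, 0.2651]
ee_rot: [[-0.993, -0.116, -0.002], [-0.116, 0.993, -0.001], [0.002, -0.001, -1.0]]
wrist_force: [0.2, -0.1, -0.7]
gripper_width: 0.999
```

View pics/w4.png

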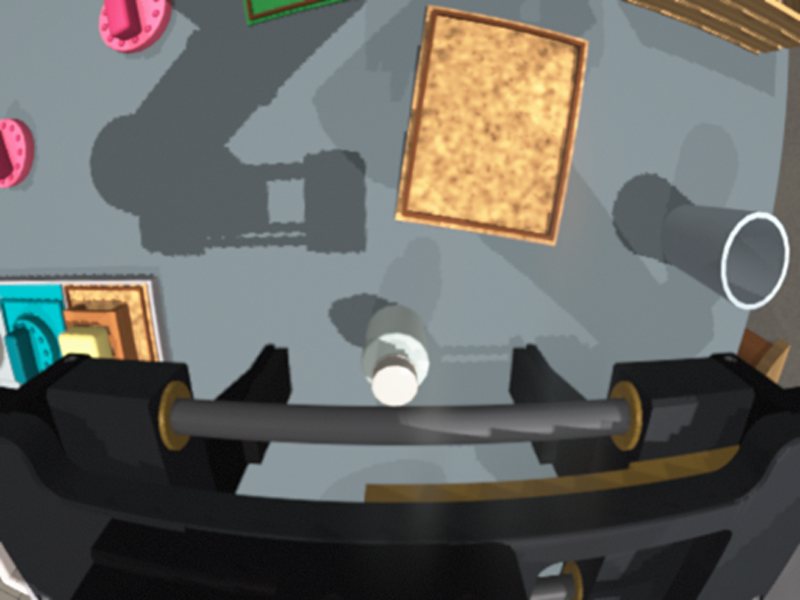

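```bash
python3 - <<'E'
from h import *
import json
p=json.load(open('w4.json'))
Q=lambda c,z:np.array([pos('wrist',a/1.5625,b/1.5625,z,p)[:2] for a,b in c])
print('cap',Q([(395,384)],.095))
E
python3 go.py .570 .390 .035 6.4
```

```text
cap [[0.57355049 0.39477488]]
t 22.55 tcp [0.5171 0.3895 0.2653] yaw -173.46 w 0.998 F [ 0.3 -0.7 -0.9]
shift cm [-5.3  -0.53 16.02] turn 0.14 rows>= 2.700571702136234
```

```bash
python3 -m handwheel '[[-2.8,-0.2,0,0,1],[-2.8,-0.17,0,0,1],[0,0,4,0,1],[0,0,5,0,1],[0,0,4,0,1],[0,0,2,0,1],[0,0,1,0,1],[0,0,0,0,0.8],[0,0,0,0,0.6],[0,0,0,0,0.4]]'
python3 -m handwheel '[[0,0,0,0,0.2],[0,0,0,0,0],[0,0,0,0,0],[0,0,0,0,0],[0,0,0,0,0],[0,0,0,0,0]]'; python3 go.py .6485 -.082 .13 6.4
```

```text
time_s: 23.8
tcp_pos: [0.5745, 0.3912, 0.1082]
ee_rot: [[-0.994, -0.112, 0.002], [-0.112, 0.994, 0.002], [-0.002, 0.001, -1.0]]
wrist_force: [0.5, 0.0, 0.2]
gripper_width: 0.745
time_s: 24.55
tcp_pos: [0.5745, 0.3917, 0.1077]
ee_rot: [[-0.994, -0.112, 0.002], [-0.112, 0.994, 0.002], [-0.002, 0.002, -1.0]]
wrist_force: [-1.1, 3.7, 4.5]
gripper_width: 0.543
t 24.55 tcp [0.5745 0.3917 0.1077] yaw -173.57 w 0.543 F [-1.1  3.7  4.5]
shift cm [ -2.06 -47.89  -9.3 ] turn 0.03 rows>= 7.812406664552636
```

```bash
python3 -m handwheel '[[0,0,-2,0,0],[0,0,-4,0,0],[0,0,-3.3,0,0],[-0.1,-2.5,0,0,0],[-0.2,-4,0,0,0],[-0.2,-4.7,0,0,0],[-0.2,-4.7,0,0,0],[-0.2,-4.7,0,0,0],[-0.2,-4.7,0,0,0],[-0.2,-4.7,0,0,0]]'
python3 -m handwheel '[[-0.2,-4.7,0,0,0],[-0.2,-4.7,0,0,0],[-0.2,-4.7,0,0,0],[-0.1,-2.5,0,0,0],[-0.06,-1.3,0,0,0],[0,0,0,0,0],[0,0,0,0,0]]'; python3 go.py .6485 -.082 .0447 6.4
python3 - <<'E'
from h import *
crop('scene',140,170,130,100,6,'s5.png')
E
```

```text
time_s: 25.8
tcp_pos: [0.6184, 0.0907, 0.1969]
ee_rot: [[-0.994, -0.11, -0.007], [-0.11, 0.994, -0.002], [0.007, -0.001, -1.0]]
wrist_force: [0.7, -0.9, -1.8]
gripper_width: 0.547
time_s: 26.68
tcp_pos: [0.6475, -0.0821, 0.1993]
ee_rot: [[-0.994, -0.112, -0.001], [-0.112, 0.994, 0.0], [0.001, 0.0, -1.0]]
wrist_force: [-0.6, 0.1, -2.0]
gripper_width: 0.547
t 26.675 tcp [ 0.6475 -0.0821  0.1993] yaw -173.56 w 0.547 F [-0.6  0.1 -2. ]
shift cm [-0.11 -0.01  8.46] turn 0.04 rows>= 1.3530310969532575
```

View pics/s5.png

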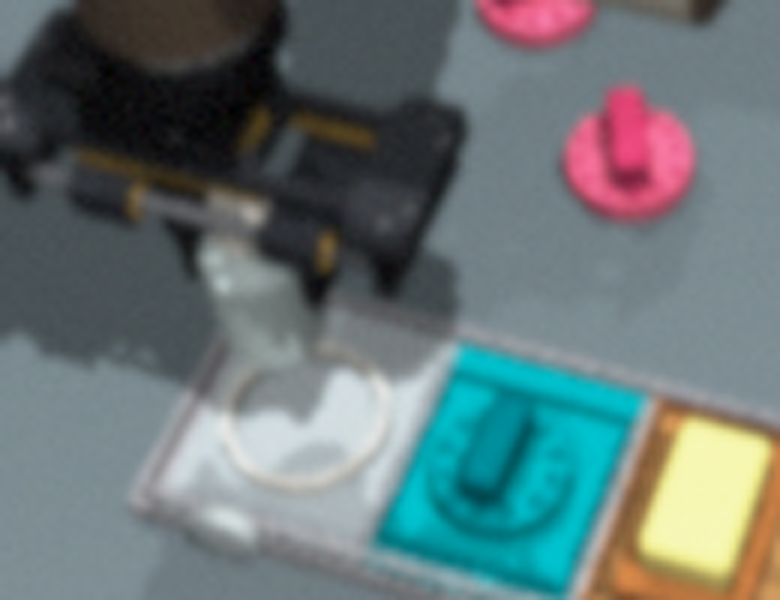

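Run:
```python
from h import *
p=cams.camera_params('scene')
for z in(.0916,.1536,.1866):
    for dx in((0,0,),(0,.024),(0,-.024),(.024,0)):
        c=p['rotation'].T@(np.array([.6475+dx[0],-.082+dx[1],z])-p['origin'])
        print(z,dx,(p['fx']*c[0]/c[2]+p['cx']-140)*6,(p['fy']*c[1]/c[2]+p['cy']-170)*6)
```

```text
0.0916 (0, 0) 278.48115330215023 321.90834245114115
0.0916 (0, 0.024) 323.6682160291314 339.8128435000076
0.0916 (0, -0.024) 233.82930182715927 304.21590852601116
0.0916 (0.024, 0) 251.3536232267897 362.3938411115057
0.1536 (0, 0) 256.74335880183753 244.86635654530068
0.1536 (0, 0.024) 304.0968022634838 263.19823537435593
0.1536 (0, -0.024) 209.97901929413342 226.76253678675687
0.1536 (0.024, 0) 227.91784176588504 286.3516834106058
0.1866 (0, 0) 244.2503550755947 200.58928800529867
0.1866 (0, 0.024) 292.84346719344643 219.14572762906045
0.1866 (0, -0.024) 196.2784121008292 182.2700566441373
0.1866 (0.024, 0) 214.434646846352 242.60271621301138
```

The bottle hangs upright as predicted; it and the collar agree. Lowering it.

```bash
python3 -m handwheel '[[-0.05,0,3,0,0],[0,0,3,0,0],[0,0,1.3,0,0],[0,0,0.5,0,0],[0,0,0.3,0,0],[0,0,0.1,0,0],[0,0,0.1,0,0],[0,0,0,0,0]]';python3 go.py .6485 -.082 .0447 6.4
```

```text
time_s: 27.72
tcp_pos: [0.6486, -0.0828, 0.1172]
ee_rot: [[-0.994, -0.111, 0.001], [-0.111, 0.994, 0.0], [-0.001, -0.0, -1.0]]
wrist_force: [0.4, -0.1, -1.8]
gripper_width: 0.542
t 27.725 tcp [ 0.6486 -0.0828  0.1172] yaw -173.6 w 0.542 F [ 0.4 -0.1 -1.8]
shift cm [0.   0.08 0.25] turn 0.0 rows>= 0.04212168568082565
```

```bash
python3 -m handwheel '[[0,0,0.1,0,0],[0,0,0.1,0,0],[0,0,0.05,0,0],[0,0,0,0,0]]';python3 go.py .6485 -.082 .0447 6.4
```

```text
time_s: 28.22
tcp_pos: [0.6486, -0.0827, 0.1147]
ee_rot: [[-0.994, -0.112, 0.0], [-0.112, 0.994, -0.0], [-0.0, -0.0, -1.0]]
wrist_force: [-0.4, 0.1, 0.3]
gripper_width: 0.543
t 28.225 tcp [ 0.6486 -0.0827  0.1147] yaw -173.59 w 0.543 F [-0.4  0.1  0.3]
shift cm [-0.    0.07 -0.  ] turn 0.01 rows>= 0.011674526435360549
```

Just touching; a touch lower, then release and back off.

```bash
python3 -m handwheel '[[0,0,0.07,0,0],[0,0,0,0,0.6],[0,0,0,0,0.7],[0,0,0,0,0.85],[0,0,0,0,1],[0,0,-3,0,1],[0,0,-5,0,1],[0,0,-5,0,1],[0,0,-3,0,1],[0,0,0,0,1]]'
python3 -m handwheel '[[4,-3,0,0,1],[4,-3,0,0,1],[4,-3,0,0,1],[4,-3,0,0,1],[4,-3,0,0,1],[0,0,0,0,1]]'
python3 - <<'E'
from h import *
crop('top',140,95,220,140,3.6,'f1.png');crop('scene',90,130,270,160,2.9,'f2.png')
E
```

```text
time_s: 29.48
tcp_pos: [0.6496, -0.0828, 0.2771]
ee_rot: [[-0.994, -0.112, 0.007], [-0.112, 0.994, 0.0], [-0.007, -0.001, -1.0]]
wrist_force: [0.3, 0.1, -1.3]
gripper_width: 0.999
time_s: 30.22
tcp_pos: [0.4636, -0.2555, 0.2725]
ee_rot: [[-0.994, -0.107, -0.003], [-0.107, 0.994, 0.001], [0.003, 0.001, -1.0]]
wrist_force: [-0.0, 0.9, -0.2]
gripper_width: 1.003
```

View pics/f1.png

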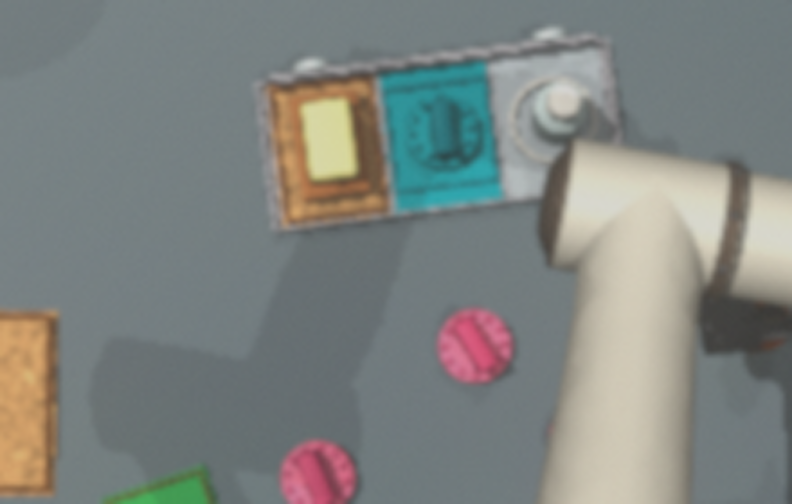

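View pics/f2.png

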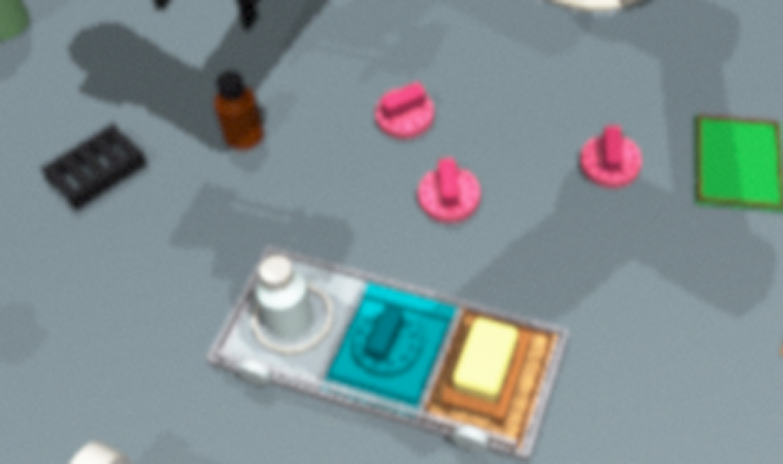

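Everything is in place: the bottle is upright inside the collar (about (285,300) in the scene crop), the scrubber is in the teal bay, the soap is on the saver, and the look-alikes stand where they were.

```bash
python3 -c "
from station import job;print(job.finish_job())"
```

```text
the job is handed in; nothing more can be done
None
```

The shelf is reloaded and the job was handed in at about 30 s of the 109 s allowed. I set the wooden saver down in the cork bay, then the soap on it, then the teal scrubber in its bay and the frosted bottle in the collar. Each was lowered in small steps until contact showed and then released.

**Final pictures (top and scene):**
- The bottle stands upright inside the collar.
- The scrubber sits handle up inside the teal frame.
- The soap lies lengthwise on the saver. By the top camera its centre is about 1 mm from the saver's.
- The amber bottle, the three pink scrubbers and the black saver stand where they were, judged by eye rather than measured again.
- The gripper was open and clear of everything when I handed in.

**Checks that disagreed:** the cameras differed by 2–6 mm on some starting positions, most on the frosted bottle, so I used averages. All four grips closed at the expected widths. Wrist force read between moves stayed under about 10 N.

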